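Clamp a tool battery in the bench tester and start its test

TASK

A cordless-tool battery sits in the bench tester with the clamp bail thrown open: swing the bail over and press it down until it is fully shut, right on its stop, clamping the battery onto the contacts. Then press the tester's two-stage button to its halfway stop, pause there for about a second, press it fully down and let it come up again. Leave the battery seated, the bail shut and all the other things on the bench where they are.

Things in the scene. Friction and masses are not known exactly. Their poses are not given: they have to be found in the camera images.
- tester: Grey box 310 x 200 x 35 mm, fixed to the bench, carrying all of the tester. Origin on its underside; x along the length (-150 to +160 mm), z up. On top, from -x to +x: saddle (x = -115 mm), nest with battery (x = -30), two hinge posts (x = 40, y = +-66 mm, 12 mm thick, top z = 100 mm), button (x = 115, y = 0), over which the open bail hangs.
- bail (a joint): Angle of the clamp bail, rad: 0 = fully shut (solid stop, bar between the saddle cheeks), growing as it swings up and over to the tester's +x; about upright at 1.5, limit 2.6; starts at 1.9 to 2.5. Stiff hinge (1.1 N m, about 7 N at the bar): it stays where it is left, half shut too. In the last 0.08 rad it presses the pack onto sprung contacts and needs 11 to 13 N at the bar, up to the stop.
- bail_hinge (a point): Middle of the bail's hinge axis, which runs along the tester's y: 40 mm along the tester's x, 85 mm above the bench.
- bail_bar (a point): Centre of the bail's hand bar: round, black, 18 mm thick, 106 mm long, parallel to the tester's y, between two 10 mm round steel arms at y = +-53 mm. Turns with the bail, 157 mm from the hinge axis; when shut it is 155 mm to the -x side of the hinge and 22 mm above it (107 mm above the bench). A steel bridge plate with a rubber nose joins the arms 70 mm from the hinge and presses on the pack.
- saddle (a point): Between the tops of the saddle's two upright aluminium cheeks, 112 mm above the bench (60 mm wide along the tester's y, 7 mm thick, 34 mm apart). The shut bar lies here, its top 4 mm above the cheeks, with only 8 mm on either side, too little for a finger: it must be pushed home from above.
- pack: Black battery pack, 110 x 74 x 60 mm, about 0.55 kg, loose in the nest. Origin at the centre of its underside, x along its length.
- nest (a point): Centre of the nest's sprung contact plate when up, 44 mm above the bench; the pack's origin rests here. The shut bail presses pack and plate 5 mm below this point. The nest's rim stands 10 mm above it with 1 to 3 mm play around the pack.
- button_rim (a point): Centre of the top face of the button's black round housing (52 mm across), 57 mm above the bench. The grey round cap, 38 mm across, stands 16 to 21 mm above this point when up; how much differs from time to time and must be found by touch.
- button_half (a joint): First stage of the button, m: 0 = up, 0.006 = the halfway stop. Springs against 1.6 N at first to 4 N at the stop, straight down.
- button_full (a joint): Second stage, m: 0 until the push passes 11 N, 0.006 = fully down at 16 N. Pushing with 6 to 9 N therefore rests at the halfway stop. Both stages spring back when released.
- spare_pack: Smaller loose battery pack 95 x 66 x 50 mm beside the tester: leave it. Origin under its centre.
- tape_measure: Tape measure, 68 mm round case, 32 mm high, beside the tester: leave it. Origin under its centre.
- screwdriver: Screwdriver 190 mm long, lying beside the tester: leave it. Origin under it, x along it.
- hammer: Hammer lying on the bench: leave it. Origin under it.
- glue: Pale glue bottle, 60 mm across, 170 mm high: leave it. Origin under its centre.
- screw_jar: Glass jar, 70 mm across, 90 mm high: leave it. Origin under its centre.
- offcut: Wood offcut 180 x 60 x 38 mm: leave it. Origin under its centre.

How it is judged:
By the outcome, as a careful person would: the job done as asked, in the order asked, and still so for the second after the job is handed in, with the robot touching nothing.
It also fails if it takes over 72 s, if anything falls off the work surface, if the arm or the gripper's body presses on something with over 40 N, if the wrist force passes 120 N, or if a joint passes its speed limit or range.

ROBOT

A 6-joint arm with a two-finger parallel gripper is mounted at the origin on the work surface. World frame = base frame: x ahead of the robot, y to its left, z up, the work surface at z = 0. Lengths are in m, angles in rad, forces in N, time in s.
With the tool pointing down it reaches from about 0.325 to 0.85 m from the base axis. Payload 15.5 kg.
Tool frame: the origin (TCP) lies midway between the tips of the shut fingers; the grasp point (between the pads) lies 19 mm behind it; z points along the fingers, y is the line along which they close (so a half turn about z gives the same grasp; the last joint's range is limited). The gripper opens to 91 mm and grips with 3 to 60 N. Pads are 32 mm wide; open, the fingers measure 118 mm over their backs; the gripper's body (76 mm by 178 mm) begins 60 mm behind the grasp point.
Start: joints at [1.016, 0.494, 1.345, -0, 1.302, -0.096], TCP at [0.277, 0.56, 0.214] pointing down, gripper open.
Joint ranges: [-2.91, 2.91], [-0.82, 2.16], [0.22, 2.67], [-1.22, 4.37], [0.12, 2.79], [-3.08, 3.08]. Speed limits (rad/s): [1.89, 1.89, 2.57, 3.01, 3.01, 3.01].

INTERFACE

Orientations are given as [roll, pitch, yaw] about the fixed x, y, z axes, in that order (R = Rz(yaw) Ry(pitch) Rx(roll)).
In Python, from plant import manip, imaging, sign_off gives the robot as it stands. The module is installed in compiled form; this text tells all that it offers.
- The arm moves only by the tool send_rows, never from a script. Its arguments are lists of equal length, an entry for each row: "translation": the shift along the tool's x, y, z in m, a list of three; "rot": the turn, a rotation vector about the tool's x, y, z in rad, a list of three. In form: {"translation": [[x, y, z], ...], "rot": [[ax, ay, az], ...]}. A call has 1 to 12 rows; each row is the pose to reach, as a shift and turn from the pose commanded when the call began, along the tool's axes at that moment; what a row does not reach only later rows make up. A row lasts 1/12 s, in which the tool goes at most 41.7 mm and 7.16 degrees, less where a joint would pass 70% of its speed; a pose out of reach is approached as far as the arm can. A call with a gripper value outside its range is refused whole. "jaw" is the opening in per cent of the stroke, from 0 (shut) to 100 (fully open), set as the call begins (left out, the last holds). The fingers move at their own pace and stop on an object; "grip_force" is the grip in N (left out, the last holds). Time passes only in rows, so rows that repeat a pose let the fingers close. It gives the time, the measured TCP pose, the force, the opening and the grip force at its end, in the units of the state.
- manip.read_state(): the state, without advancing time (a new reading comes with each control period).
- imaging.get_image(name): name is "scene" or "top" or "wrist"; returns the picture (480x640x3 uint8, blue, green, red); there is no depth.
- imaging.camera_model(name): a dict with "fx", "fy", "cx", "cy" (pixels), "dist" ([k1, k2, p1, p2, k3] as OpenCV has them; the pictures are not rectified), "R" (3x3) and "t" (3): a world point X has camera coordinates R X + t. Camera axes: x right, y down, z forward; pixel columns grow to the right and rows downward; lengths in m; the calibration is good to about 2 mm. A picture is of the moment at which its call begins: read the wrist's pose just before it. camera_model takes no time and is no camera call; for the wrist camera it gives the pose at the moment of the call.
- sign_off(): hands the job in; it is judged then, once.
The state is a dict: "clock": time; "q": joint angles; "joint_velocities": joint speeds; "joint_torque": joint torques, N m; "tcp_pos": TCP position; "tcp_rot": TCP orientation; "wrist_force": force on the tool from outside, world axes, zero at the start; "wrist_torque": the same for the moment, N m; "finger_gap": opening from 0.0 (shut) to 1.0 (fully open); "grip_force": force on a finger pad.
Only numpy, scipy, OpenCV 4.12 (cv2) and the standard library are available. Lean on these libraries where they do the work, as an engineer would, in place of code of your own. Each camera call takes 0.05 s, during which the arm holds its last target. There are 200 camera calls.

## Working session

There is one attempt and no reset: what is moved stays moved. The work goes in short steps, Python scripts to look and compute and a tool call to move; the robot and the scene stay as the last step left them, time stands still between calls to the robot, and variables do not carry over. Pictures are saved under pics/ and viewed, at most 10 in all, crops included, and the job is handed in when it is done.

Besides the shell and the picture viewer there is one more tool, called after "Request:" by a JSON object that holds its "op" and its "data", one argument or row to a line. send_rows: Moves the arm, as the interface text tells. Its arguments: {"type":"object","properties":{"translation":{"type":"array","items":{"type":"array","items":{"type":"number"}}},"rot":{"type":"array","items":{"type":"array","items":{"type":"number"}}},"jaw":{"type":"number"},"grip_force":{"type":"number"}},"required":["translation","rot"]}

```bash
mkdir -p pics
python3 - <<'E'
from plant import manip, imaging
import cv2
print(manip.read_state())
for n in ("scene","top"):
    cv2.imwrite(f"pics/{n}0.png",imaging.get_image(n)); m=imaging.camera_model(n); print(n,m)
E
```

```text
{'clock': 0.0, 'q': array([ 1.01549835e+00,  4.94179481e-01,  1.34612552e+00,  1.46157326e-05,
        1.30249627e+00, -9.54755687e-02]), 'joint_velocities': array([ 9.11453573e-05,  8.80920880e-04, -4.34172079e-04,  1.12599642e-03,
        9.12466183e-04,  5.55084970e-04]), 'joint_torque': array([-8.53876427e-04, -8.78839445e+01, -3.81838703e+01,  7.06337043e-02,
        5.35763393e-02, -9.25610266e-05]), 'tcp_pos': array([0.27714801, 0.55977163, 0.21334247]), 'tcp_rot': array([-3.14039088e+00, -1.29242571e-04,  2.68176629e+00]), 'wrist_force': array([-0.62489865,  1.03611319, -0.78807862]), 'wrist_torque': array([-0.01803813,  0.02397926, -0.00166112]), 'grip_force': 0.0, 'finger_gap': 1.0020707528817456}
scene {'fx': 497.23685225321555, 'fy': 497.23685225321555, 'cx': 326.8486705173013, 'cy': 239.74054051747692, 'dist': array([-0.05668952,  0.        ,  0.        ,  0.        ,  0.        ]), 'R': array([[-0.84237556,  0.53879521, -0.01015549],
       [ 0.45953842,  0.70836368, -0.53576612],
       [-0.28147444, -0.45598312, -0.84430535]]), 't': array([ 0.49268826, -0.20640549,  1.59141288])}
top {'fx': 567.3513836349133, 'fy': 567.3513836349133, 'cx': 313.8054639719795, 'cy': 245.7274725365257, 'dist': array([-0.08610919,  0.        ,  0.        ,  0.        ,  0.        ]), 'R': array([[ 0.00714447, -0.99996894,  0.00332707],
       [-0.97980905, -0.00766517, -0.19978859],
       [ 0.19980788, -0.00183251, -0.97983338]]), 't': array([-0.01820007,  0.57441283,  1.28265392])}
```

View pics/top0.png

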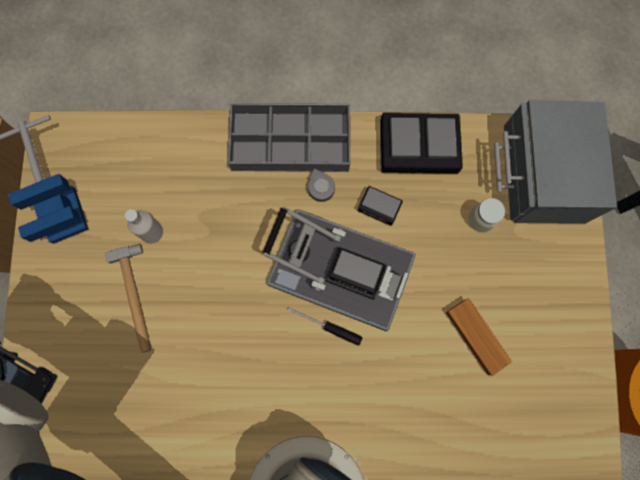

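View pics/scene0.png

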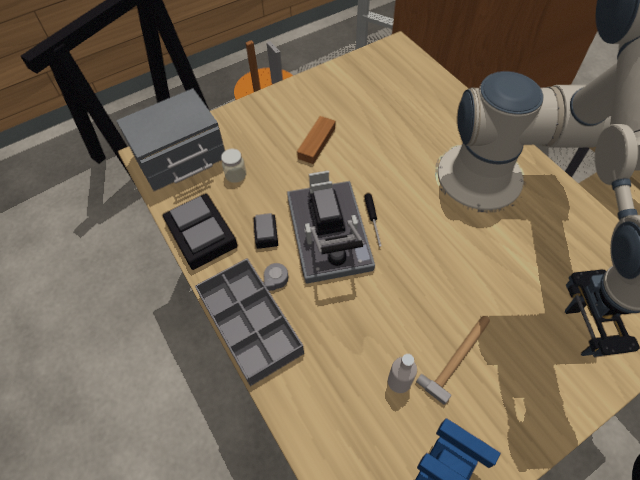

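Top: tester box with corners around (300,212), (414,252), (388,329), (268,283); the bar runs (282,212)-(267,250), the hammer and glue lie to the left, and the screwdriver is below. Next I'll take an enlarged crop.

Run:
```python
import cv2
a=cv2.imread("pics/top0.png")[195:345,245:435]; b=cv2.imread("pics/scene0.png")[160:300,270:400]
cv2.imwrite("pics/tc.png",cv2.resize(a,None,fx=4,fy=4,interpolation=cv2.INTER_CUBIC))
cv2.imwrite("pics/sc.png",cv2.resize(b,None,fx=4,fy=4,interpolation=cv2.INTER_CUBIC))
```

```text
(no output)
```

View pics/tc.png

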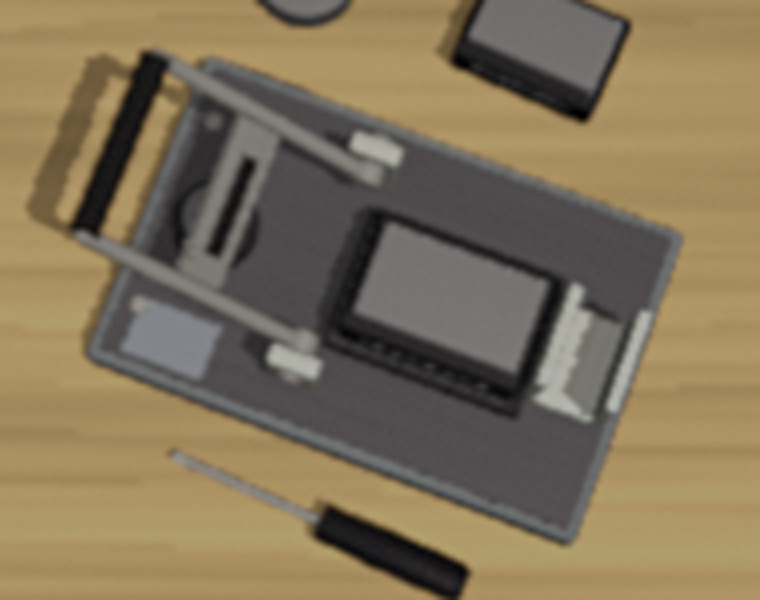

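View pics/sc.png

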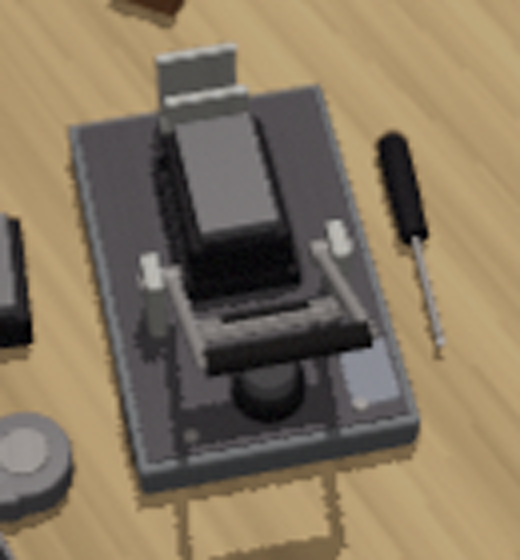

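Crop of top: deck corners at (210,60), (682,236), (572,543), (90,355) in crop pixels, with bar ends at (155,55) and (88,235). Scene crop: deck corners at (71,127), (320,87), (417,418), (142,468), with bar ends at (207,362) and (370,334). I'll fit the tester pose and bail angle from these.

```bash
cat > h.py <<'E'
import numpy as np, cv2
from scipy.spatial.transform import Rotation as Ro
from scipy.optimize import least_squares
def proj(m,X):
    K=np.array([[m["fx"],0,m["cx"]],[0,m["fy"],m["cy"]],[0,0,1]])
    return cv2.projectPoints(np.asarray(X,float).reshape(-1,1,3),cv2.Rodrigues(m["R"])[0],m["t"],K,m["dist"])[0][:,0]
def w(p,X):  # tester -> world
    X=np.atleast_2d(X); c,s=np.cos(p[2]),np.sin(p[2])
    return np.c_[p[0]+c*X[:,0]-s*X[:,1],p[1]+s*X[:,0]+c*X[:,1],X[:,2]]
def bar(a,y=0,r=.157):
    b=a+np.arctan2(22,155); return [.04-r*np.cos(b),y,.085+r*np.sin(b)]
E
python3 - <<'E'
from h import *
from plant import imaging
T,S=imaging.camera_model("top"),imaging.camera_model("scene")
C=[[.16,-.1,.035],[-.15,-.1,.035],[-.15,.1,.035],[.16,.1,.035]]
pt=np.array([[210,60],[682,236],[572,543],[90,355],[153,55],[88,233]])/4+[245,195]
# scene: A left-near, B left-far, C right-far, D right-near
ps=np.array([[142,468],[71,127],[320,87],[417,416],[207,360],[370,334]])/4+[270,160]
def f(p):
    X=w(p,C+[bar(p[3],-.053),bar(p[3],.053)]); return np.r_[proj(T,X)-pt,proj(S,X)-ps].ravel()
r=least_squares(f,[.45,0,1.2,2.1],loss='soft_l1'); p=r.x
print(p,np.degrees(p[2]));print(f(p).reshape(-1,2).round(1))
np.save("p.npy",p)
for n,X in dict(bar=bar(p[3]),up=bar(1.5),shut=bar(0),hinge=[.04,0,.085],button=[.115,0,.057],nest=[-.03,0,.044]).items(): print(n,w(p,X).round(4),np.linalg.norm(w(p,X)[0,:2]).round(3))
E
```

```text
[ 0.52243171 -0.08609939  1.20544309  2.38422113] 69.06680129529302
[[-0.5 -2.1]
 [ 1.3 -0.6]
 [ 0.6  0.8]
 [-1.6  0. ]
 [ 0.7  0.1]
 [-1.5  0.1]
 [-0.5  0.6]
 [-0.8 -1.7]
 [ 0.5 -2.4]
 [ 1.6  0.4]
 [-0.3  0.4]
 [ 0.2 -0.6]]
bar [[0.5825 0.0709 0.1758]] 0.587
up [[ 0.5407 -0.0385  0.2416]] 0.542
shut [[ 0.4812 -0.1939  0.1071]] 0.519
hinge [[ 0.5367 -0.0487  0.085 ]] 0.539
button [[0.5635 0.0213 0.057 ]] 0.564
nest [[ 0.5117 -0.1141  0.044 ]] 0.524
```

```bash
cat >> h.py <<'E'
def go(pos,yaw):
    from plant import manip
    s=manip.read_state(); R=Ro.from_euler("xyz",s["tcp_rot"]); G=Ro.from_euler("xyz",[np.pi,0,yaw])
    print("from",s["tcp_pos"].round(4),"shift",R.inv().apply(np.asarray(pos)-s["tcp_pos"]).round(4),"rot",(R.inv()*G).as_rotvec().round(4),"t",round(s["clock"],2),"F",s["wrist_force"].round(1))
E
python3 - <<'E'
from h import *
p=np.load("p.npy"); b=w(p,bar(p[3]))[0]
go([b[0],b[1],.27],p[2]+np.pi/2)
E
```

```text
from [0.2772 0.5598 0.2134] shift [-0.4906 -0.3027 -0.0563] rot [-0.001  -0.0002 -0.0944] t 0.1 F [-0.2 -0.5  0.3]
```

Request:
{"op": "send_rows", "data": {
  "translation": [
    [-0.02,-0.012,-0.03],
    [-0.06,-0.037,-0.056],
    [-0.1,-0.062,-0.056],
    [-0.14,-0.086,-0.056],
    [-0.18,-0.111,-0.056],
    [-0.22,-0.136,-0.056],
    [-0.26,-0.16,-0.056],
    [-0.3,-0.185,-0.056],
    [-0.34,-0.21,-0.056],
    [-0.38,-0.234,-0.056],
    [-0.42,-0.26,-0.056],
    [-0.45,-0.278,-0.056]
  ],
  "rot": [
    [0,0,0],
    [-0.001,0,-0.01],
    [-0.001,0,-0.02],
    [-0.001,0,-0.03],
    [-0.001,0,-0.04],
    [-0.001,0,-0.05],
    [-0.001,0,-0.06],
    [-0.001,0,-0.07],
    [-0.001,0,-0.08],
    [-0.001,0,-0.09],
    [-0.001,0,-0.0944],
    [-0.001,0,-0.0944]
  ],
  "jaw": 100
}}

```text
clock: 1.1
tcp_pos: [0.5299, 0.154, 0.2698]
tcp_rot: [3.141, -0.0, 2.777]
wrist_force: [1.4, 0.9, 0.4]
finger_gap: 0.999
grip_force: 0.0
```

Run:
```python
from h import *
p=np.load("p.npy"); b=w(p,bar(p[3]))[0]
go([b[0],b[1],.27],p[2]+np.pi/2)
from plant import imaging,manip
m=imaging.camera_model("wrist"); cv2.imwrite("pics/w1.png",imaging.get_image("wrist"))
import pickle; pickle.dump(m,open("w1.pkl","wb"))
print(proj(m,w(p,[bar(p[3],-.053),bar(p[3],.053)])))
```

```text
from [0.5299 0.154  0.2698] shift [-0.0788 -0.0588 -0.0003] rot [ 0.0008 -0.0003  0.0003] t 1.1 F [1.4 0.9 0.4]
[[255.38800251 382.65079565]
 [248.09197981 275.81478401]]
```

View pics/w1.png

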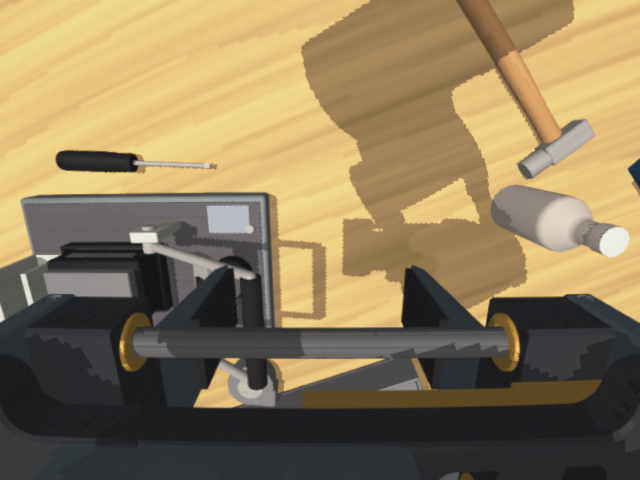

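Wrist view: bar runs from (254,277) to (259,389), deck corners D at (268,194) and C at (23,199). That is about 5 px from the prediction, so I'll refit with these points included.

Run:
```python
from h import *
import pickle
from plant import imaging
T,S=imaging.camera_model("top"),imaging.camera_model("scene");W=pickle.load(open("w1.pkl","rb"))
C=[[.16,-.1,.035],[-.15,-.1,.035],[-.15,.1,.035],[.16,.1,.035]]
pt=(np.array([[210,60],[682,236],[572,543],[90,355],[153,55],[88,233]])-1.5)/4+[245,195]
ps=(np.array([[142,468],[71,127],[320,87],[417,416],[207,360],[370,334]])-1.5)/4+[270,160]
pw=np.array([[23,198],[268,194],[259,389],[254,277]])
def f(p):
    X=w(p,C+[bar(p[3],-.053),bar(p[3],.053)]); return np.r_[proj(T,X)-pt,proj(S,X)-ps,(proj(W,X[2:])-pw)].ravel()
r=least_squares(f,[.52,-.08,1.2,2.1],loss='soft_l1'); p=r.x
print(W["fx"],p,np.degrees(p[2]));print(f(p).reshape(-1,2).round(1))
np.save("p.npy",p)
b=w(p,bar(p[3]))[0]; print(b)
go([b[0],b[1],b[2]+.05],p[2]+np.pi/2)
```

```text
342.03202756838647 [ 0.52486346 -0.08190481  1.20535071  2.36777999] 69.06150833515387
[[-1.8 -2.7]
 [-0.1 -1.2]
 [-0.9  0.2]
 [-3.  -0.7]
 [-0.2 -0.6]
 [-2.5 -0.6]
 [-0.1  2.6]
 [-0.4 -0.1]
 [ 1.  -0.8]
 [ 2.2  2.3]
 [ 0.   1.5]
 [ 0.6  0.5]
 [-4.7 -0.5]
 [-1.5  1.4]
 [-0.4 -4.1]
 [-2.4  0.7]]
[0.58440022 0.07369283 0.17785297]
from [0.5337 0.1483 0.2697] shift [-0.074  -0.0514  0.0421] rot [-0.0008  0.0024 -0.0029] t 1.15 F [ 3.4 -8.  -0.4]
```

Request:
{"op": "send_rows", "data": {
  "translation": [
    [0,0,0],
    [0,0,0],
    [0,0,0],
    [0,0,0]
  ],
  "rot": [
    [0,0,0],
    [0,0,0],
    [0,0,0],
    [0,0,0]
  ]
}}

```text
clock: 1.48
tcp_pos: [0.5287, 0.1571, 0.2699]
tcp_rot: [3.141, -0.0, 2.778]
wrist_force: [0.9, 0.3, -0.3]
finger_gap: 1.004
grip_force: 0.0
```

Run:
```python
from h import *
p=np.load("p.npy"); b=w(p,bar(p[3]))[0]
go([b[0],b[1],b[2]+.05],p[2]+np.pi/2)
from plant import imaging,manip
m=imaging.camera_model("wrist"); cv2.imwrite("pics/w2.png",imaging.get_image("wrist"))
import pickle; pickle.dump(m,open("w2.pkl","wb"))
print(proj(m,w(p,[bar(p[3],-.053),bar(p[3],.053)])))
```

```text
from [0.5287 0.1571 0.2699] shift [-0.0818 -0.0581  0.0419] rot [ 0.001  -0.0003  0.0016] t 1.48 F [ 0.9  0.3 -0.3]
[[255.86947352 386.79384025]
 [248.74119314 280.07406089]]
```

View pics/w2.png

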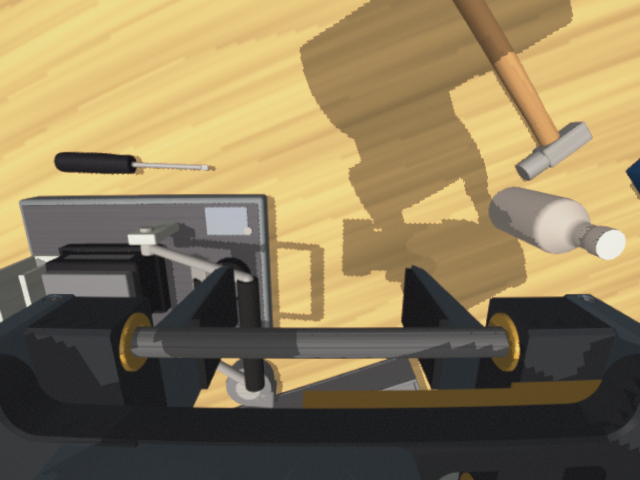

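Settled wrist view: deck corners at (21,200) and (266,195); bar from (250,278) to (256,390). Refit and go.

Run:
```python
from h import *
import pickle
from plant import imaging
T,S=imaging.camera_model("top"),imaging.camera_model("scene");W=pickle.load(open("w2.pkl","rb"))
C=[[.16,-.1,.035],[-.15,-.1,.035],[-.15,.1,.035],[.16,.1,.035]]
pt=(np.array([[210,60],[682,236],[572,543],[90,355],[153,55],[88,233]])-1.5)/4+[245,195]
ps=(np.array([[142,468],[71,127],[320,87],[417,416],[207,360],[370,334]])-1.5)/4+[270,160]
pw=np.array([[21,200],[266,195],[256,390],[250,278]])
def f(p):
    X=w(p,C+[bar(p[3],-.053),bar(p[3],.053)]); return np.r_[proj(T,X)-pt,proj(S,X)-ps,(proj(W,X[2:])-pw)].ravel()
r=least_squares(f,[.52,-.08,1.2,2.1],loss='soft_l1'); p=r.x
print(p,np.degrees(p[2]));print(f(p).reshape(-1,2).round(1)[-4:])
np.save("p.npy",p)
b=w(p,bar(p[3]))[0]; print(b)
go([b[0],b[1],b[2]+.05],p[2]+np.pi/2)
```

```text
[ 0.52472529 -0.08215321  1.20761255  2.36834834] 69.19110230540839
[[-4.5 -0.7]
 [-1.9  1.9]
 [-0.3 -3.6]
 [-1.7  1.6]]
[0.5839287  0.07362801 0.177781  ]
from [0.5287 0.1571 0.2699] shift [-0.0813 -0.0584  0.0421] rot [ 0.001  -0.0002 -0.0005] t 1.53 F [ 0.1 -0.3  0.2]
```

Request:
{"op": "send_rows", "data": {
  "translation": [
    [-0.02,-0.015,0],
    [-0.041,-0.03,0],
    [-0.061,-0.044,0.01],
    [-0.081,-0.058,0.03],
    [-0.081,-0.058,0.05],
    [-0.081,-0.058,0.07],
    [-0.081,-0.058,0.09],
    [-0.081,-0.058,0.107],
    [-0.081,-0.058,0.107],
    [-0.081,-0.058,0.107],
    [-0.081,-0.058,0.107]
  ],
  "rot": [
    [0,0,0],
    [0,0,0],
    [0,0,0],
    [0,0,0],
    [0,0,0],
    [0,0,0],
    [0,0,0],
    [0,0,0],
    [0,0,0],
    [0,0,0],
    [0,0,0]
  ]
}}

```text
clock: 2.45
tcp_pos: [0.5848, 0.0736, 0.164]
tcp_rot: [3.14, 0.001, 2.777]
wrist_force: [-0.1, 0.4, 0.0]
finger_gap: 1.001
grip_force: 0.0
```

Run:
```python
from h import *
p=np.load("p.npy"); b=w(p,bar(p[3]))[0]
go([b[0],b[1],b[2]-.015],p[2]+np.pi/2)
```

```text
from [0.5848 0.0736 0.164 ] shift [ 0.0008 -0.0003  0.0012] rot [ 0.0015  0.0012 -0.0014] t 2.45 F [-0.1  0.4  0. ]
```

Request:
{"op": "send_rows", "data": {
  "translation": [
    [0,0,0],
    [0,0,0],
    [0,0,0],
    [0,0,0],
    [0,0,0],
    [0,0,0],
    [0,0,0],
    [0,0,0],
    [0,0,0],
    [0,0,0]
  ],
  "rot": [
    [0,0,0],
    [0,0,0],
    [0,0,0],
    [0,0,0],
    [0,0,0],
    [0,0,0],
    [0,0,0],
    [0,0,0],
    [0,0,0],
    [0,0,0]
  ],
  "jaw": 0,
  "grip_force": 20
}}

```text
clock: 3.28
tcp_pos: [0.5844, 0.073, 0.1629]
tcp_rot: [3.141, 0.0, 2.776]
wrist_force: [0.3, -0.1, -0.7]
finger_gap: 0.299
grip_force: 0.0
```

Run:
```python
from h import *
from plant import manip
s=manip.read_state(); print(s)
p=np.load("p.npy"); 
c=np.array(bar(p[3])); print((np.array([bar(a) for a in np.linspace(p[3],.9,25)])-c)[:,[1,0,2]].round(4)*[1,1,-1])
```

```text
{'clock': 3.2833, 'q': array([ 2.23287246e-02,  4.96171137e-01,  1.49965767e+00,  1.01872200e-03,
        1.14536193e+00, -1.18347283e+00]), 'joint_velocities': array([ 9.12755623e-04,  6.74059671e-04, -2.42547277e-03, -1.15950309e-03,
        1.21512299e-03, -3.97681724e-05]), 'joint_torque': array([-7.24103971e-03, -8.38231802e+01, -3.39231277e+01,  1.91443847e-03,
        8.38740799e-02,  2.28232361e-04]), 'tcp_pos': array([0.58435355, 0.07299222, 0.16285376]), 'tcp_rot': array([3.14058159e+00, 2.14173511e-05, 2.77617761e+00]), 'wrist_force': array([ 0.31353267, -0.11731024, -0.67612228]), 'wrist_torque': array([ 0.02817903, -0.03327092,  0.01509227]), 'grip_force': 0.0, 'finger_gap': 0.29874364745872045}
[[ 0.      0.     -0.    ]
 [ 0.     -0.0059 -0.0076]
 [ 0.     -0.0123 -0.0148]
 [ 0.     -0.0191 -0.0216]
 [ 0.     -0.0263 -0.0279]
 [ 0.     -0.0338 -0.0338]
 [ 0.     -0.0417 -0.0393]
 [ 0.     -0.05   -0.0442]
 [ 0.     -0.0585 -0.0487]
 [ 0.     -0.0673 -0.0526]
 [ 0.     -0.0763 -0.0559]
 [ 0.     -0.0854 -0.0587]
 [ 0.     -0.0948 -0.061 ]
 [ 0.     -0.1042 -0.0626]
 [ 0.     -0.1138 -0.0637]
 [ 0.     -0.1234 -0.0642]
 [ 0.     -0.133  -0.0641]
 [ 0.     -0.1426 -0.0634]
 [ 0.     -0.1521 -0.0621]
 [ 0.     -0.1615 -0.0603]
 [ 0.     -0.1708 -0.0579]
 [ 0.     -0.1799 -0.0549]
 [ 0.     -0.1889 -0.0514]
 [ 0.     -0.1976 -0.0473]
 [ 0.     -0.206  -0.0427]]
```

Still closing; a few more rows.

Request:
{"op": "send_rows", "data": {
  "translation": [
    [0,0,0],
    [0,0,0],
    [0,0,0],
    [0,0,0],
    [0,0,0]
  ],
  "rot": [
    [0,0,0],
    [0,0,0],
    [0,0,0],
    [0,0,0],
    [0,0,0]
  ]
}}

```text
clock: 3.7
tcp_pos: [0.5841, 0.0724, 0.1627]
tcp_rot: [-3.142, -0.0, 2.776]
wrist_force: [-1.2, -5.1, -1.5]
finger_gap: 0.191
grip_force: 20.0
```

Gripped (gap is about 17.4 mm). Now swing along the arc.

Request:
{"op": "send_rows", "data": {
  "translation": [
    [0,-0.006,-0.0076],
    [0,-0.0123,-0.0148],
    [0,-0.0191,-0.0216],
    [0,-0.0263,-0.0279],
    [0,-0.0338,-0.0338],
    [0,-0.0417,-0.0393],
    [0,-0.05,-0.0442],
    [0,-0.0585,-0.0487],
    [0,-0.0673,-0.0526],
    [0,-0.0763,-0.0559],
    [0,-0.0854,-0.0587],
    [0,-0.0948,-0.061]
  ],
  "rot": [
    [0,0,0],
    [0,0,0],
    [0,0,0],
    [0,0,0],
    [0,0,0],
    [0,0,0],
    [0,0,0],
    [0,0,0],
    [0,0,0],
    [0,0,0],
    [0,0,0],
    [0,0,0]
  ]
}}

```text
clock: 4.7
tcp_pos: [0.5516, -0.0146, 0.2252]
tcp_rot: [3.137, 0.003, 2.777]
wrist_force: [3.0, 10.4, 6.8]
finger_gap: 0.191
grip_force: 20.0
```

Run:
```python
from h import *
from plant import manip
s=manip.read_state(); p=np.load("p.npy"); 
d=s["tcp_pos"]-w(p,[0,0,0])[0]; c,si=np.cos(p[2]),np.sin(p[2]); X=[c*d[0]+si*d[1],-si*d[0]+c*d[1],d[2]]
print(np.round(X,4),s["wrist_force"],s["finger_gap"],s["wrist_torque"]); v=np.array([X[0]-.04,X[2]+.015-.085]);print(np.hypot(*v), np.pi-np.arctan2(v[1],v[0])-np.arctan2(22,155))
```

```text
[ 0.0727 -0.0011  0.2252] [ 3.04772586 10.43193815  6.76920494] 0.19101347433999225 [ 2.03410388 -0.75776333  0.15318055]
0.158600685322789 1.6374206244881424
```

Request:
{"op": "send_rows", "data": {
  "translation": [
    [0,-0.0094,-0.0016],
    [0,-0.019,-0.0027],
    [0,-0.0286,-0.0032],
    [0,-0.0382,-0.0031],
    [0,-0.0478,-0.0024],
    [0,-0.0573,-0.0011],
    [0,-0.0667,0.0007],
    [0,-0.076,0.0031],
    [0,-0.0851,0.0061],
    [0,-0.0941,0.0096],
    [0,-0.1028,0.0137],
    [0,-0.1112,0.0183]
  ],
  "rot": [
    [0,0,0],
    [0,0,0],
    [0,0,0],
    [0,0,0],
    [0,0,0],
    [0,0,0],
    [0,0,0],
    [0,0,0],
    [0,0,0],
    [0,0,0],
    [0,0,0],
    [0,0,0]
  ]
}}

```text
clock: 5.7
tcp_pos: [0.5112, -0.1193, 0.2059]
tcp_rot: [3.139, 0.001, 2.776]
wrist_force: [1.2, 6.0, 5.3]
finger_gap: 0.193
grip_force: 20.0
```

```bash
cat >> h.py <<'E'
def tst():
    from plant import manip
    s=manip.read_state(); p=np.load("p.npy")
    d=s["tcp_pos"]-w(p,[0,0,0])[0]; c,si=np.cos(p[2]),np.sin(p[2]); X=np.array([c*d[0]+si*d[1],-si*d[0]+c*d[1],d[2]])
    print("tester xyz",X.round(4),"F",s["wrist_force"].round(1),"T",s["wrist_torque"].round(2),"gap",s["finger_gap"].round(3),"t",s["clock"]); return X
E
python3 - <<'E'
from h import *
X=tst(); v=np.array([X[0]-.04,X[2]+.015-.085]);print(np.hypot(*v), np.pi-np.arctan2(v[1],v[0])-np.arctan2(22,155))
A=np.linspace(.9,.3,13); c=np.array(bar(.9)); print((np.array([bar(a) for a in A])-c)[:,[1,0,2]].round(4)*[1,1,-1], bar(.3))
E
```

```text
Traceback (most recent call last):
  File "h.py", line 20, in tst
    print("tester xyz",X.round(4),"F",s["wrist_force"].round(1),"T",s["wrist_torque"].round(2),"gap",s["finger_gap"].round(3),"t",s["clock"]); return X
                                                                                                     ^^^^^^^^^^^^^^^^^^^^^
AttributeError: 'float' object has no attribute 'round'
```

```bash
sed -i 's/s\["finger_gap"\].round(3)/s["finger_gap"]/' h.py
python3 - <<'E'
from h import *
X=tst(); v=np.array([X[0]-.04,X[2]+.015-.085]);print(np.hypot(*v), np.pi-np.arctan2(v[1],v[0])-np.arctan2(22,155))
A=np.linspace(.9,.35,11); c=np.array(bar(.9)); print((np.array([bar(a) for a in A])-c)[:,[1,0,2]].round(4)*[1,1,-1], bar(.35))
E
```

```text
tester xyz [-0.0395 -0.0005  0.2059] F [1.2 6.  5.3] T [ 1.34 -0.52  0.06] gap 0.19337609132145908 t 5.7
0.15740318073241819 0.9004043990402908
[[ 0.      0.     -0.    ]
 [ 0.     -0.0073  0.0046]
 [ 0.     -0.0144  0.0095]
 [ 0.     -0.0212  0.0149]
 [ 0.     -0.0277  0.0206]
 [ 0.     -0.0338  0.0266]
 [ 0.     -0.0396  0.033 ]
 [ 0.     -0.0451  0.0397]
 [ 0.     -0.0501  0.0467]
 [ 0.     -0.0548  0.054 ]
 [ 0.     -0.0591  0.0615]] [np.float64(-0.09845276672826392), 0, np.float64(0.15902588321181266)]
```

Request:
{"op": "send_rows", "data": {
  "translation": [
    [0,-0.0073,0.0046],
    [0,-0.0144,0.0095],
    [0,-0.0212,0.0149],
    [0,-0.0277,0.0206],
    [0,-0.0338,0.0266],
    [0,-0.0396,0.033],
    [0,-0.0451,0.0397],
    [0,-0.0501,0.0467],
    [0,-0.0548,0.054],
    [0,-0.0591,0.0615],
    [0,-0.0591,0.0615],
    [0,-0.0591,0.0615]
  ],
  "rot": [
    [0,0,0],
    [0,0,0],
    [0,0,0],
    [0,0,0],
    [0,0,0],
    [0,0,0],
    [0,0,0],
    [0,0,0],
    [0,0,0],
    [0,0,0],
    [0,0,0],
    [0,0,0]
  ]
}}

```text
clock: 6.7
tcp_pos: [0.4897, -0.1745, 0.1435]
tcp_rot: [3.14, -0.0, 2.776]
wrist_force: [5.0, 1.4, -10.1]
finger_gap: 0.19
grip_force: 20.0
```

Request:
{"op": "send_rows", "data": {
  "translation": [
    [0,0,0],
    [0,0,0],
    [0,0,0],
    [0,0,0],
    [0,0,0],
    [0,0,0]
  ],
  "rot": [
    [0,0,0],
    [0,0,0],
    [0,0,0],
    [0,0,0],
    [0,0,0],
    [0,0,0]
  ],
  "jaw": 50
}}

```text
clock: 7.2
tcp_pos: [0.4896, -0.1746, 0.1439]
tcp_rot: [3.141, 0.0, 2.776]
wrist_force: [0.5, 0.6, -0.4]
finger_gap: 0.501
grip_force: 0.0
```

```bash
python3 -c "
from h import *
tst()"
```

```text
tester xyz [-0.0989 -0.      0.1439] F [ 0.5  0.6 -0.4] T [ 0.    0.03 -0.01] gap 0.5006719969304468 t 7.2
```

Request:
{"op": "send_rows", "data": {
  "translation": [
    [0,0,-0.015],
    [0,0,-0.03],
    [0,0,-0.045],
    [0,0,-0.045],
    [0,0,-0.045]
  ],
  "rot": [
    [0,0,0],
    [0,0,0],
    [0,0,0],
    [0,0,0],
    [0,0,0]
  ]
}}

```text
clock: 7.62
tcp_pos: [0.4899, -0.1748, 0.1892]
tcp_rot: [3.141, 0.001, 2.776]
wrist_force: [-0.5, 0.9, -1.1]
finger_gap: 0.498
grip_force: 0.0
```

Request:
{"op": "send_rows", "data": {
  "translation": [
    [0,0,0],
    [0,0,0],
    [0,0,0],
    [0,0,0],
    [0,0,0],
    [0,0,0],
    [0,0,0],
    [0,0,0],
    [0,0,0]
  ],
  "rot": [
    [0,0,0],
    [0,0,0],
    [0,0,0],
    [0,0,0],
    [0,0,0],
    [0,0,0],
    [0,0,0],
    [0,0,0],
    [0,0,0]
  ],
  "jaw": 0
}}

```text
clock: 8.37
tcp_pos: [0.4896, -0.1746, 0.1888]
tcp_rot: [3.141, 0.0, 2.776]
wrist_force: [-0.3, -0.7, 0.3]
finger_gap: 0.003
grip_force: 0.0
```

```bash
python3 -c "
from h import *
X=tst()
t=np.array([bar(a) for a in [.35,.3,.25,.2,.15,.1,.05,0]])+[0,0,.009]
print(((t-X)[:,[1,0,2]]*[1,1,-1]).round(4))"
```

```text
tester xyz [-0.0989 -0.      0.1888] F [-0.3 -0.7  0.3] T [ 0.03 -0.06 -0.01] gap 0.00330631155967372 t 8.3667
[[ 0.      0.0005  0.0208]
 [ 0.     -0.0031  0.0278]
 [ 0.     -0.0062  0.035 ]
 [ 0.     -0.009   0.0423]
 [ 0.     -0.0115  0.0498]
 [ 0.     -0.0135  0.0573]
 [ 0.     -0.0152  0.065 ]
 [ 0.     -0.0165  0.0727]]
```

Request:
{"op": "send_rows", "data": {
  "translation": [
    [0,0.0005,0.01],
    [0,0.0005,0.0208],
    [0,-0.0013,0.0243],
    [0,-0.0031,0.0278],
    [0,-0.0047,0.0314],
    [0,-0.0062,0.035],
    [0,-0.0076,0.0387],
    [0,-0.009,0.0423],
    [0,-0.0103,0.046],
    [0,-0.0115,0.0498],
    [0,-0.0125,0.0535],
    [0,-0.0135,0.0573]
  ],
  "rot": [
    [0,0,0],
    [0,0,0],
    [0,0,0],
    [0,0,0],
    [0,0,0],
    [0,0,0],
    [0,0,0],
    [0,0,0],
    [0,0,0],
    [0,0,0],
    [0,0,0],
    [0,0,0]
  ]
}}

```text
clock: 9.37
tcp_pos: [0.4849, -0.188, 0.1313]
tcp_rot: [3.142, 0.001, 2.776]
wrist_force: [-1.4, -5.0, 7.9]
finger_gap: 0.004
grip_force: 3.8
```

Request:
{"op": "send_rows", "data": {
  "translation": [
    [0,-0.0009,0.0035],
    [0,-0.0017,0.0077],
    [0,-0.0024,0.011],
    [0,-0.003,0.0135],
    [0,-0.003,0.0135],
    [0,-0.003,0.0135]
  ],
  "rot": [
    [0,0,0],
    [0,0,0],
    [0,0,0],
    [0,0,0],
    [0,0,0],
    [0,0,0]
  ]
}}

```text
clock: 9.87
tcp_pos: [0.4838, -0.1904, 0.1177]
tcp_rot: [3.141, 0.0, 2.776]
wrist_force: [0.2, -1.8, 1.5]
finger_gap: 0.009
grip_force: 1.2
```

```bash
python3 -c "
from h import *
X=tst()"
```

```text
tester xyz [-0.1157 -0.0002  0.1177] F [ 0.2 -1.8  1.5] T [-0.29  0.   -0.02] gap 0.009287356334422299 t 9.8667
```

Request:
{"op": "send_rows", "data": {
  "translation": [
    [0,0,0.0008],
    [0,0,0.0016],
    [0,0,0.0024],
    [0,0,0.0024]
  ],
  "rot": [
    [0,0,0],
    [0,0,0],
    [0,0,0],
    [0,0,0]
  ]
}}

```text
clock: 10.2
tcp_pos: [0.4838, -0.1906, 0.116]
tcp_rot: [3.142, 0.001, 2.776]
wrist_force: [-5.0, -5.4, 14.6]
finger_gap: 0.004
grip_force: 7.4
```

Request:
{"op": "send_rows", "data": {
  "translation": [
    [0,0,0.0005],
    [0,0,0.001],
    [0,0,0.001],
    [0,0,0.001]
  ],
  "rot": [
    [0,0,0],
    [0,0,0],
    [0,0,0],
    [0,0,0]
  ]
}}

```text
clock: 10.53
tcp_pos: [0.4838, -0.1906, 0.1157]
tcp_rot: [-3.142, 0.001, 2.776]
wrist_force: [-9.1, -4.0, 31.9]
finger_gap: 0.003
grip_force: 15.8
```

On the stop: z = 0.1157 m at 32 N, where 0.116 m was expected. Now lift and go to the button.

Request:
{"op": "send_rows", "data": {
  "translation": [
    [0,0,-0.02],
    [0,0,-0.045],
    [0,0.02,-0.065],
    [0,0.05,-0.065],
    [0,0.085,-0.065],
    [0,0.12,-0.065],
    [0,0.155,-0.065],
    [0,0.19,-0.065],
    [0,0.22,-0.05],
    [0,0.231,-0.035],
    [0,0.231,-0.025],
    [0,0.231,-0.025]
  ],
  "rot": [
    [0,0,0],
    [0,0,0],
    [0,0,0],
    [0,0,0],
    [0,0,0],
    [0,0,0],
    [0,0,0],
    [0,0,0],
    [0,0,0],
    [0,0,0],
    [0,0,0],
    [0,0,0]
  ]
}}

```text
clock: 11.53
tcp_pos: [0.5648, 0.0262, 0.1374]
tcp_rot: [-3.141, -0.004, 2.778]
wrist_force: [-0.9, -1.3, -0.6]
finger_gap: 0.006
grip_force: 0.0
```

Request:
{"op": "send_rows", "data": {
  "translation": [
    [0,0,0],
    [0,0,0],
    [0,0,0]
  ],
  "rot": [
    [0,0,0],
    [0,0,0],
    [0,0,0]
  ]
}}

```text
clock: 11.78
tcp_pos: [0.5665, 0.0248, 0.1406]
tcp_rot: [3.14, 0.001, 2.775]
wrist_force: [-0.1, -0.1, 0.4]
finger_gap: 0.003
grip_force: 0.0
```

Run:
```python
from h import *
from plant import imaging
X=tst(); p=np.load("p.npy"); 
ims=[]
for n in ("scene","top"):
    m=imaging.camera_model(n); i=imaging.get_image(n)
    print(n,proj(m,w(p,[bar(0,-.053),bar(0,.053),[.115,0,.057]])))
    c=i[160:300,270:410] if n=="scene" else i[195:335,260:420]
    ims.append(cv2.resize(c,(400,int(400*c.shape[0]/c.shape[1])),interpolation=cv2.INTER_CUBIC))
h=min(i.shape[0] for i in ims); cv2.imwrite("pics/c2.png",np.hstack([i[:h] for i in ims]))
```

```text
tester xyz [ 0.1148 -0.001   0.1406] F [-0.1 -0.1  0.4] T [ 0.06  0.02 -0.01] gap 0.003485926806891861 t 11.7833
scene [[302.74954898 182.47962815]
 [338.3068459  176.47405939]
 [337.47531626 254.56195612]]
top [[399.68282966 259.8898674 ]
 [383.84576435 303.4331231 ]
 [297.15829796 249.39906618]]
```

View pics/c2.png

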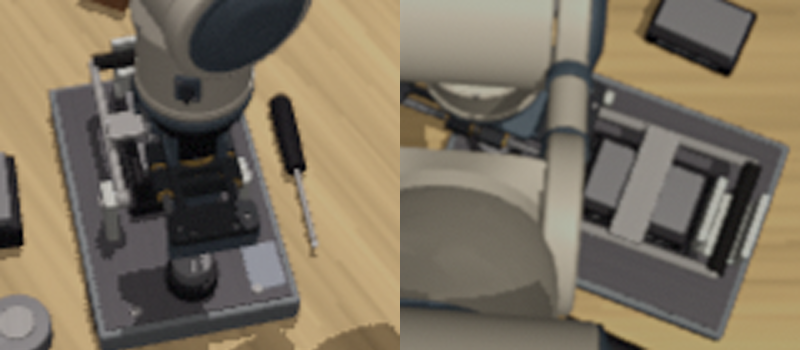

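The bar lies between the cheeks, the pack is seated, and the gripper is over the button. Descend to just above the cap.

Request:
{"op": "send_rows", "data": {
  "translation": [
    [0,0.0002,0.015],
    [0.001,0.0002,0.03],
    [0.001,0.0002,0.045],
    [0.001,0.0002,0.056],
    [0.001,0.0002,0.06],
    [0.001,0.0002,0.06],
    [0.001,0.0002,0.06]
  ],
  "rot": [
    [0,0,0],
    [0,0,0],
    [0,0,0],
    [0,0,0],
    [0,0,0],
    [0,0,0],
    [0,0,0]
  ]
}}

```text
clock: 12.47
tcp_pos: [0.5657, 0.0262, 0.0802]
tcp_rot: [3.14, 0.0, 2.776]
wrist_force: [-0.2, 0.6, 0.8]
finger_gap: 0.007
grip_force: 0.0
```

Request:
{"op": "send_rows", "data": {
  "translation": [
    [0,0,0.0007],
    [0,0,0.0014],
    [0,0,0.002],
    [0,0,0.002],
    [0,0,0.002]
  ],
  "rot": [
    [0,0,0],
    [0,0,0],
    [0,0,0],
    [0,0,0],
    [0,0,0]
  ]
}}

```text
clock: 12.88
tcp_pos: [0.5655, 0.0264, 0.078]
tcp_rot: [3.141, 0.0, 2.776]
wrist_force: [-0.6, -0.2, 0.0]
finger_gap: 0.005
grip_force: 0.0
```

Request:
{"op": "send_rows", "data": {
  "translation": [
    [0,0,0.0005],
    [0,0,0.001],
    [0,0,0.001],
    [0,0,0.001]
  ],
  "rot": [
    [0,0,0],
    [0,0,0],
    [0,0,0],
    [0,0,0]
  ]
}}

```text
clock: 13.22
tcp_pos: [0.5654, 0.0264, 0.0768]
tcp_rot: [3.141, -0.0, 2.776]
wrist_force: [-0.1, -0.2, -0.2]
finger_gap: 0.005
grip_force: 0.0
```

Request:
{"op": "send_rows", "data": {
  "translation": [
    [0,0,0.0005],
    [0,0,0.001],
    [0,0,0.001],
    [0,0,0.001]
  ],
  "rot": [
    [0,0,0],
    [0,0,0],
    [0,0,0],
    [0,0,0]
  ]
}}

```text
clock: 13.55
tcp_pos: [0.5654, 0.0263, 0.0758]
tcp_rot: [3.141, -0.0, 2.776]
wrist_force: [0.4, 0.1, 0.7]
finger_gap: 0.006
grip_force: 0.0
```

Request:
{"op": "send_rows", "data": {
  "translation": [
    [0,0,0.0005],
    [0,0,0.001],
    [0,0,0.001],
    [0,0,0.001]
  ],
  "rot": [
    [0,0,0],
    [0,0,0],
    [0,0,0],
    [0,0,0]
  ]
}}

```text
clock: 13.88
tcp_pos: [0.5655, 0.0264, 0.0748]
tcp_rot: [3.141, 0.0, 2.776]
wrist_force: [1.0, -0.8, -0.3]
finger_gap: 0.005
grip_force: 0.1
```

Request:
{"op": "send_rows", "data": {
  "translation": [
    [0,0,0.0005],
    [0,0,0.001],
    [0,0,0.001],
    [0,0,0.001]
  ],
  "rot": [
    [0,0,0],
    [0,0,0],
    [0,0,0],
    [0,0,0]
  ]
}}

```text
clock: 14.22
tcp_pos: [0.5655, 0.0264, 0.0738]
tcp_rot: [3.141, 0.0, 2.776]
wrist_force: [-0.5, 0.5, 0.6]
finger_gap: 0.005
grip_force: 0.9
```

Request:
{"op": "send_rows", "data": {
  "translation": [
    [0,0,0.0005],
    [0,0,0.001],
    [0,0,0.001],
    [0,0,0.001]
  ],
  "rot": [
    [0,0,0],
    [0,0,0],
    [0,0,0],
    [0,0,0]
  ]
}}

```text
clock: 14.55
tcp_pos: [0.5655, 0.0263, 0.0728]
tcp_rot: [3.141, 0.0, 2.776]
wrist_force: [0.5, 0.4, 2.4]
finger_gap: 0.008
grip_force: 1.1
```

Request:
{"op": "send_rows", "data": {
  "translation": [
    [0,0,0.0005],
    [0,0,0.001],
    [0,0,0.0015],
    [0,0,0.0015]
  ],
  "rot": [
    [0,0,0],
    [0,0,0],
    [0,0,0],
    [0,0,0]
  ]
}}

```text
clock: 14.88
tcp_pos: [0.5655, 0.0263, 0.0712]
tcp_rot: [3.141, 0.0, 2.776]
wrist_force: [-0.4, 0.8, 3.1]
finger_gap: 0.0
grip_force: 1.4
```

Request:
{"op": "send_rows", "data": {
  "translation": [
    [0,0,0.0005],
    [0,0,0.001],
    [0,0,0.001],
    [0,0,0.001]
  ],
  "rot": [
    [0,0,0],
    [0,0,0],
    [0,0,0],
    [0,0,0]
  ]
}}

```text
clock: 15.22
tcp_pos: [0.5655, 0.0264, 0.0703]
tcp_rot: [3.141, 0.0, 2.776]
wrist_force: [-0.9, 0.9, 3.0]
finger_gap: 0.006
grip_force: 1.6
```

Request:
{"op": "send_rows", "data": {
  "translation": [
    [0,0,0.0005],
    [0,0,0.001],
    [0,0,0.0015],
    [0,0,0.0015]
  ],
  "rot": [
    [0,0,0],
    [0,0,0],
    [0,0,0],
    [0,0,0]
  ]
}}

```text
clock: 15.55
tcp_pos: [0.5655, 0.0264, 0.0688]
tcp_rot: [3.141, 0.0, 2.776]
wrist_force: [0.4, 0.0, 3.7]
finger_gap: 0.004
grip_force: 1.9
```

Request:
{"op": "send_rows", "data": {
  "translation": [
    [0,0,0.0002],
    [0,0,0.0004],
    [0,0,0.0004]
  ],
  "rot": [
    [0,0,0],
    [0,0,0],
    [0,0,0]
  ]
}}

```text
clock: 15.8
tcp_pos: [0.5655, 0.0264, 0.0687]
tcp_rot: [3.14, 0.0, 2.776]
wrist_force: [-1.5, -0.5, 9.5]
finger_gap: 0.002
grip_force: 4.7
```

At the halfway stop with 9.4 N; ease off slightly and hold.

Request:
{"op": "send_rows", "data": {
  "translation": [
    [0,0,-0.0001],
    [0,0,-0.0001],
    [0,0,-0.0001],
    [0,0,-0.0001],
    [0,0,-0.0001],
    [0,0,-0.0001],
    [0,0,-0.0001],
    [0,0,-0.0001],
    [0,0,-0.0001],
    [0,0,-0.0001]
  ],
  "rot": [
    [0,0,0],
    [0,0,0],
    [0,0,0],
    [0,0,0],
    [0,0,0],
    [0,0,0],
    [0,0,0],
    [0,0,0],
    [0,0,0],
    [0,0,0]
  ]
}}

```text
clock: 16.63
tcp_pos: [0.5655, 0.0264, 0.0687]
tcp_rot: [3.141, 0.0, 2.776]
wrist_force: [-1.3, 0.1, 7.9]
finger_gap: 0.005
grip_force: 3.8
```

Request:
{"op": "send_rows", "data": {
  "translation": [
    [0,0,0.0015],
    [0,0,0.003],
    [0,0,0.0045],
    [0,0,0.006],
    [0,0,0.0068],
    [0,0,0.0068],
    [0,0,0.0068]
  ],
  "rot": [
    [0,0,0],
    [0,0,0],
    [0,0,0],
    [0,0,0],
    [0,0,0],
    [0,0,0],
    [0,0,0]
  ]
}}

```text
clock: 17.22
tcp_pos: [0.5656, 0.0264, 0.0625]
tcp_rot: [3.14, 0.001, 2.776]
wrist_force: [-3.9, 0.4, 18.7]
finger_gap: 0.008
grip_force: 9.7
```

Request:
{"op": "send_rows", "data": {
  "translation": [
    [0,0,0.0003],
    [0,0,0.0004],
    [0,0,0.0004]
  ],
  "rot": [
    [0,0,0],
    [0,0,0],
    [0,0,0]
  ]
}}

```text
clock: 17.47
tcp_pos: [0.5657, 0.0264, 0.0624]
tcp_rot: [3.14, 0.001, 2.776]
wrist_force: [-6.3, 1.1, 23.8]
finger_gap: 0.004
grip_force: 12.7
```

Request:
{"op": "send_rows", "data": {
  "translation": [
    [0,0,-0.004],
    [0,0,-0.01],
    [0,0,-0.02],
    [0,0,-0.04],
    [0,0,-0.07],
    [0,0,-0.1],
    [0,0.03,-0.13],
    [0,0.06,-0.15],
    [0,0.1,-0.15],
    [0,0.13,-0.15],
    [0,0.15,-0.15],
    [0,0.15,-0.15]
  ],
  "rot": [
    [0,0,0],
    [0,0,0],
    [0,0,0],
    [0,0,0],
    [0,0,0],
    [0,0,0],
    [0,0,0],
    [0,0,0],
    [0,0,0],
    [0,0,0],
    [0,0,0],
    [0,0,0]
  ]
}}

```text
clock: 18.47
tcp_pos: [0.6197, 0.17, 0.2115]
tcp_rot: [3.14, 0.0, 2.779]
wrist_force: [-0.1, 0.7, -0.5]
finger_gap: 0.008
grip_force: 0.0
```

Request:
{"op": "send_rows", "data": {
  "translation": [
    [0,0,0],
    [0,0,0],
    [0,0,0]
  ],
  "rot": [
    [0,0,0],
    [0,0,0],
    [0,0,0]
  ]
}}

```text
clock: 18.72
tcp_pos: [0.6186, 0.1654, 0.2115]
tcp_rot: [3.141, -0.0, 2.775]
wrist_force: [-0.2, 0.3, 0.3]
finger_gap: 0.006
grip_force: 0.0
```

Run:
```python
from plant import imaging
import cv2,numpy as np
a=imaging.get_image("scene")[150:300,250:400]; b=imaging.get_image("top")[190:340,255:435]
cv2.imwrite("pics/fin.png",np.hstack([cv2.resize(a,(400,400),interpolation=2),cv2.resize(b,(400,400),interpolation=2)]))
```

```text
(no output)
```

View pics/fin.png

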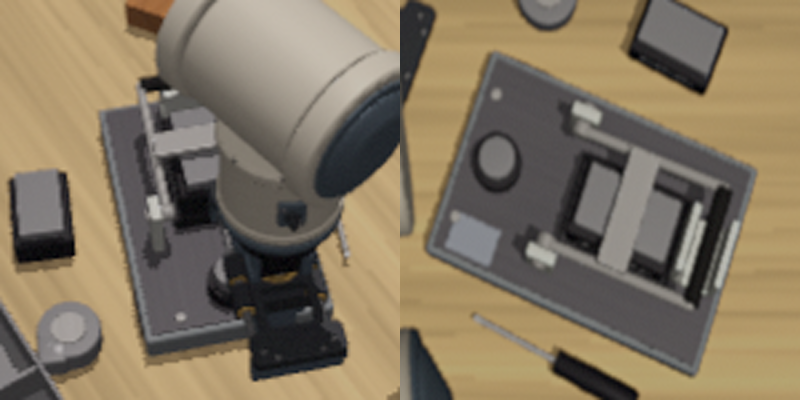

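The top view shows the bar between the cheeks (crop pixel 710,245), the bridge across the pack, the button free and up, and nothing else moved.

```bash
python3 -c "
from plant import sign_off
print(sign_off())"
```

```text
the job is handed in; nothing more can be done
None
```

I swung the bail over and pressed it onto its stop (32 N, bar height as specified), held the button at halfway for about 1 s, then pressed it fully down and released it. The final pictures show the battery seated and the other things near the tester unmoved; the job was handed in just under 19 s into the run.

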